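# Meter two vials out of a two-lane scoop

## Robot

A 6-joint arm with a two-finger parallel gripper is mounted at the origin on a cart in front of the work surface, level with it; the furniture and walls round the work are solid. World frame = base frame: x ahead of the robot, y to its left, z up, the work surface at z = 0. Lengths are in m, angles in rad, forces in N, time in s.
With the tool pointing down it reaches from about 0.35 to 0.85 m from the base axis. Payload 8.1 kg.
Tool frame: the origin (TCP) lies between the finger pads; the fingertips stand nose_length ahead of it and the grasp point (between the pads) lies 2 mm behind it (nose_length is the distance from the TCP to the fingertips, in m); z points along the fingers, x is the direction in which the jaws open and shut, and the axes are right-handed (so a half turn about z gives the same grasp; the last joint's range is limited). The gripper opens to 93 mm and grips with 3 to 60 N. Pads are 15 mm wide; open, the fingers measure 128 mm over their backs; the gripper's body (75 mm by 188 mm) begins 65 mm behind the grasp point.
Start: joints at [-1.371, 0.13, 1.488, -0, 1.523, -0.085], TCP at [0.169, -0.576, 0.207] pointing down, gripper open.
Joint ranges: [-2.96, 2.96], [-0.89, 2.26], [0.02, 2.5], [-1.34, 4.48], [0, 2.73], [-2.66, 2.66]. Speed limits (rad/s): [2.39, 2.39, 2.79, 3.14, 3.14, 3.14].

## Interface

Orientations are given as a rotation vector (axis times angle).
In Python, from plant import * gives the robot as it stands.
- The arm moves only by the tool carry_out, never from a script. Its argument "steps" is a list of rows, each an object with "xyz": the shift along the world's x, y, z in cm, a list of three; "rot": the turn, a rotation vector about the world's x, y, z in degrees, a list of three. In form: [{"xyz": [tx, ty, tz], "rot": [rx, ry, rz]}, ...]. A call has 1 to 10 rows; each row is the pose to reach, as a shift and turn from the pose commanded when the call began; what a row does not reach only later rows make up. A row lasts 1/10 s, in which the tool goes at most 50 mm and 8.59 degrees, less where a joint would pass 70% of its speed; a pose out of reach is approached as far as the arm can. A call with a gripper value outside its range is refused whole. "grip" is the opening, from 0 (shut) to 1 (fully open), set as the call begins (left out, the last holds). The fingers move at their own pace and stop on an object; "force" is the grip in N (left out, the last holds). Time passes only in rows, so rows that repeat a pose let the fingers close. It gives the time, the measured TCP pose, the force and the opening at its end, in the units of the state.
- read_state(): the state, without advancing time (a new reading comes with each control period).
- read_camera(name): name is "scene" or "side" or "wrist"; returns the picture (384x512x3 uint8, red, green, blue); there is no depth.
- calibration(name): a dict with "fov_y" (degrees; the focal length in pixels is half the picture's height over the tangent of half this angle, whatever the lens; pixels are square), "cx", "cy" (the principal point, pixels), "dist_coeffs" ([k1, k2, p1, p2, k3] as OpenCV has them; the pictures are not rectified), "xyz" and "attitude" of the camera in the world. Camera axes: x right, y down, z forward; pixel columns grow to the right and rows downward; lengths in m; the calibration is good to about 2 mm. A picture is of the moment at which its call begins: read the wrist's pose just before it. calibration takes no time and is no camera call; for the wrist camera it gives the pose at the moment of the call.
- close_job(): hands the job in, once; it reports no verdict.
The state is a dict: "t": time; "q": joint angles; "dq": joint speeds; "joint_torque": joint torques, N m; "tool_pos": TCP position; "orientation": TCP orientation; "force": force on the tool from outside, world axes, zero at the start; "wrist_torque": the same for the moment, N m; "opening": finger opening in m.
Only numpy, scipy, OpenCV 4.12 (cv2) and the standard library are available. Lean on these libraries where they do the work, as an engineer would, in place of code of your own. Each camera call takes 0.05 s, during which the arm holds its last target.

## Task

The two-lane scoop on the bench balance carries two vials in each lane. Take it by its handle, tip it slowly with its mouth close above the tray until you feel the vials of the bare metal lane start to slide, hold that tilt until both of them have left, and keep the two in the rubber-lined lane inside. Then set the scoop level on the balance pan again, with both its vials, and let go; do not knock over or shift the small bottles standing nearby.

Things in the scene. Friction and masses are not known exactly. Their poses are not given: they have to be found in the camera images.
- scoop: Aluminium two-lane vial scoop with a black handle on top; 160 long (its x) x 84 wide (y) x 45 mm high without handle; 0.25 kg empty, about 0.65 kg as loaded. Origin: centre of its underside; z up; +x points out of the open mouth, the other end is closed. Two lanes 38 mm wide run along x; a flat cover (top at 45 mm) hides all but the last 35 mm at the mouth.
- scoop_handle (a point): Grip point in the handle, 78 mm above the scoop's underside, over its origin; axes as the scoop's. The handle is an upright plate 12 mm thick along the scoop's x, 60 mm wide along y, from 45 to 96 mm above the underside (its foot is 16 mm thick up to 49 mm). Fingers close on it along the scoop's x.
- scoop_mouth (a point): Middle of the mouth's lower edge: 80 mm ahead of the scoop's origin along x, 5 mm above the underside. Axes as the scoop's.
- dose_lane (a point): Floor edge at the mouth of the bare metal lane (scoop's -y side). Two capped vials lie in it end to end, 28 to 31 mm thick, about 60 mm long, 0.1 kg each. Hidden friction, new each run: they start to slide at a mouth-down tilt of 12 to 36 degrees and, with that tilt held or raised 1 or 2 degrees more, leave one after the other in about 2 s; each takes 1 N off the weight carried.
- reserve_lane (a point): Floor edge at the mouth of the lane lined with dark rubber (scoop's +y side). It holds two more such vials, 0.1 kg each, that must stay. They start to slide only 8 to 14 degrees of tilt after those in the bare lane. The foremost vials of both lanes end about 25 mm behind the mouth edge.
- balance: White bench balance, fixed to the worktop, housing 210 x 190 mm and 38 mm high, with a square steel pan 160 x 160 mm whose top is 52 mm above the worktop. Origin: on the worktop, under the centre of the pan; z up. The display end points to its -x. The scoop stands on the pan at the start, its middle within 10 mm of the pan's.
- red_tray: Shallow open tray, fixed to the worktop, 150 (its x) x 220 (y) x 28 mm high, walls and floor 2 mm thick. Origin: centre of its underside; z up.
- dropper_2: Loose dropper bottle with a black top, 29 mm thick, 104 mm high, standing beyond the gap between balance and tray. Origin: centre of its underside.
- vial_4: Loose upright capped vial, 30 mm thick, 73 mm high, standing between balance and tray, near the robot. Origin: centre of its underside.
There are look-alikes about, which are no part of the job. Leave any red look-alike of the scoop alone.

How it is judged:
By the outcome, as a careful person would: the job done as asked, in the order asked, and still so for the second after the job is handed in, with the robot touching nothing.
It also fails if it takes over 69 s, if anything falls off the work surface, if the arm or the gripper's body presses on something with over 40 N, if the wrist force passes 120 N, or if a joint passes its speed limit or range.

## Working session

There is one attempt and no reset: what is moved stays moved. The work goes in short steps, Python scripts to look and compute and a tool call to move; the robot and the scene stay as the last step left them, time stands still between calls to the robot, and variables do not carry over. Pictures are saved under pics/ and viewed, and the job is handed in when it is done.

Besides the shell and the picture viewer there is one more tool, called after ">>>" by a JSON object that holds its "op" and its "data". carry_out: Moves the arm, as the interface text tells. Its arguments: {"type":"object","properties":{"steps":{"type":"array","items":{"type":"object","properties":{"xyz":{"type":"array","items":{"type":"number"}},"rot":{"type":"array","items":{"type":"number"}}}}},"grip":{"type":"number"},"force":{"type":"number"}},"required":["steps"]}

```bash
ls; mkdir -p pics; python3 - <<'E'
from plant import *
import cv2
s=read_state();print(s)
for n in("scene","side","wrist"):
    print(n,calibration(n))
    cv2.imwrite(f"pics/{n}0.png",cv2.cvtColor(read_camera(n),cv2.COLOR_RGB2BGR))
try: print(nose_length)
except Exception as e: print(e)
E
```

```text
pics
{'t': 0.0, 'q': array([-1.37137115e+00,  1.31150060e-01,  1.48924767e+00,  1.13321438e-05,
        1.52296114e+00, -8.53858822e-02]), 'dq': array([-0.00177209,  0.00083956,  0.00019036, -0.00178686, -0.00031509,
       -0.00030178]), 'joint_torque': array([-2.70712117e-03, -5.59845150e+01, -4.91765749e+01,  7.65643129e-02,
        3.55360564e-02, -1.29096138e-04]), 'tool_pos': array([ 0.16850764, -0.57526555,  0.20581143]), 'orientation': array([-2.51328351e+00,  1.88296770e+00,  2.05777135e-03]), 'force': array([-0.55225816,  0.52847676, -0.59936776]), 'wrist_torque': array([ 0.00297447, -0.01691828,  0.05067241]), 'opening': 0.09305989072541984}
scene {'fov_y': 57.15441371852963, 'cx': 245.88195137183422, 'cy': 199.25843703208372, 'dist_coeffs': array([0.00286678, 0.        , 0.        , 0.        , 0.        ]), 'xyz': array([-0.25461794,  0.64938961,  0.63677906]), 'attitude': array([-1.0838831 ,  2.1079818 , -1.25242959])}
side {'fov_y': 47.06999869646886, 'cx': 260.0135940390083, 'cy': 196.0524869505396, 'dist_coeffs': array([-0.00844136,  0.        ,  0.        ,  0.        ,  0.        ]), 'xyz': array([-0.6386272 ,  0.47439116,  0.8900411 ]), 'attitude': array([-1.36683831,  1.87835239, -1.04787713])}
wrist {'fov_y': 71.11069069131426, 'cx': 255.3184642247833, 'cy': 195.0786886461759, 'dist_coeffs': array([-0.02637549,  0.        ,  0.        ,  0.        ,  0.        ]), 'xyz': array([ 0.24732798, -0.55347815,  0.38399058]), 'attitude': array([ 2.31446447, -1.73608958, -0.26128173])}
0.017
```

View pics/scene0.png

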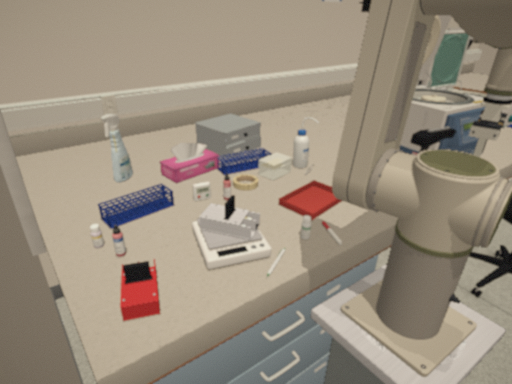

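View pics/side0.png

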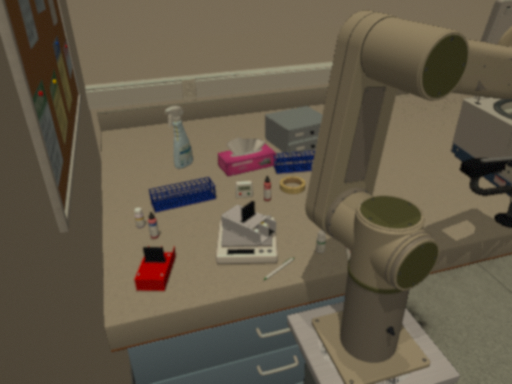

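View pics/wrist0.png

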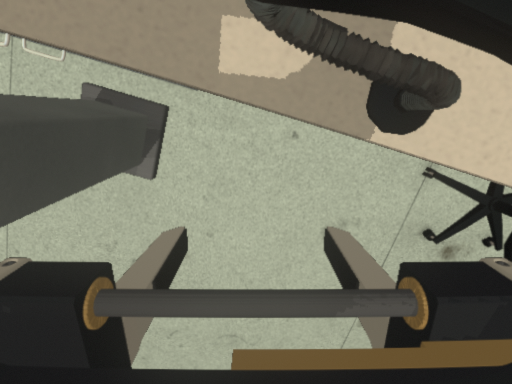

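The scene shows the aluminium scoop on the balance near (230,228) and a red look-alike at (140,290). The red tray is at (312,198). Small-bottle candidates are droppers at (227,187) and (119,240), and white-capped vials at (306,227) and (97,236). Going by the balance–tray gap, dropper_2 is (227,187) and vial_4 is (306,227). I'll enlarge to confirm.

```bash
cat > h.py <<'E'
import numpy as np,cv2
from scipy.spatial.transform import Rotation as R
from plant import *
def K(c):
    f=192/np.tan(np.radians(c["fov_y"]/2)); return np.array([[f,0,c["cx"]],[0,f,c["cy"]],[0,0,1]])
def ray(c,uv):
    p=cv2.undistortPoints(np.array(uv,float).reshape(-1,1,2),K(c),c["dist_coeffs"]).reshape(-1,2)
    d=np.c_[p,np.ones(len(p))]@R.from_rotvec(c["attitude"]).as_matrix().T
    return c["xyz"],d
def onz(c,uv,z):
    o,d=ray(c,uv); return o+d*((z-o[2])/d[:,2])[:,None]
def proj(c,P):
    Rm=R.from_rotvec(c["attitude"]).as_matrix().T; r=cv2.Rodrigues(Rm)[0]
    return cv2.projectPoints(np.array(P,float).reshape(-1,3),r,-Rm@c["xyz"],K(c),c["dist_coeffs"])[0].reshape(-1,2)
E
python3 - <<'E'
import cv2
a=cv2.imread("pics/scene0.png")[150:280,180:380]
cv2.imwrite("pics/c1.png",cv2.resize(a,None,fx=4,fy=4,interpolation=cv2.INTER_CUBIC))
a=cv2.imread("pics/side0.png")[170:280,200:340]
cv2.imwrite("pics/c2.png",cv2.resize(a,None,fx=5,fy=5,interpolation=cv2.INTER_CUBIC))
E
```

```text
(no output)
```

View pics/c1.png

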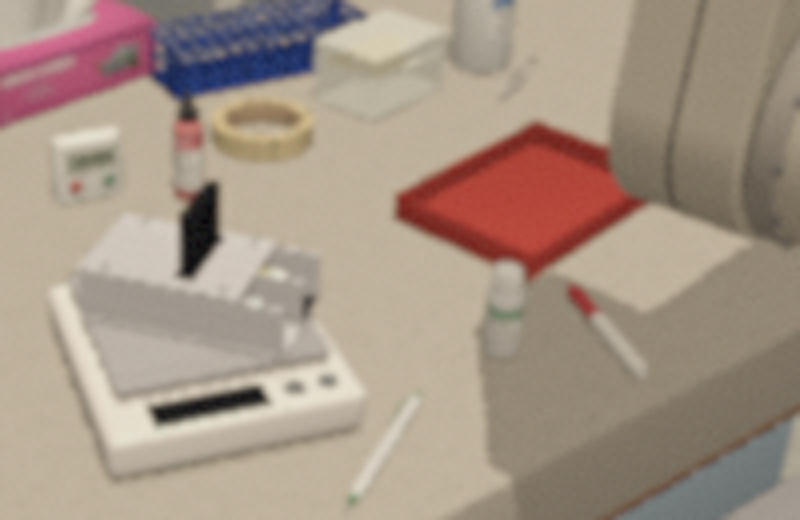

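View pics/c2.png

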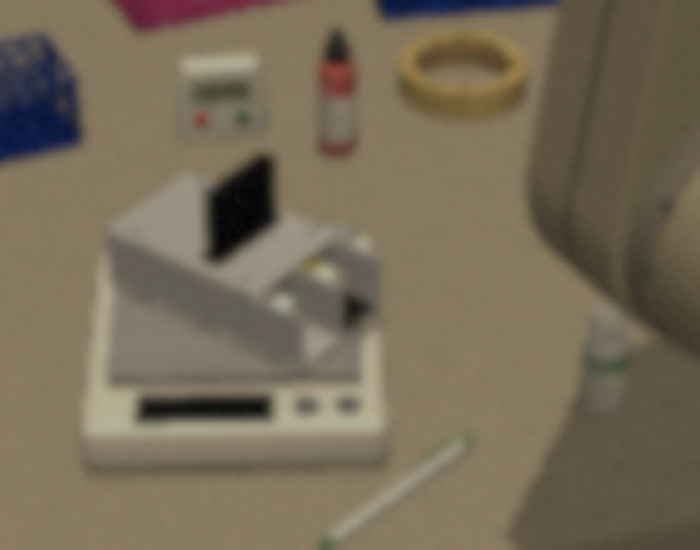

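The crops confirm it. The grey scoop sits on the white balance with a black upright handle, its mouth to the right in the picture. Its dark (rubber) lane is on the far side. The pink dropper at crop (188,150) and the white vial at (505,305) stand around the gap.

```bash
python3 - <<'E'
from h import *
np.set_printoptions(precision=4,suppress=True)
c=calibration("scene")
f=lambda x,y:(180+(x+.5)/4-.5,150+(y+.5)/4-.5)
print("handle top",onz(c,[f(186,205),f(213,184)],.148))
print("cover back near/far, front near/far",onz(c,[f(75,283),f(122,213),f(228,300),f(272,238)],.097))
print("tray L,top,bottom",onz(c,[f(398,200),f(535,124),f(530,262)],.028))
print("tray base L,bottom",onz(c,[f(398,215),f(530,275)],.0))
print("balance L,front,right top",onz(c,[f(52,288),f(112,458),f(360,385)],.038))
print("pan front, right",onz(c,[f(122,392),f(328,355)],.052))
print("vial4 base",onz(c,[f(503,352)],.0),"top",onz(c,[f(508,264)],.073))
print("drop base",onz(c,[f(190,195)],.0),"top",onz(c,[f(186,98)],.104))
E
```

```text
handle top [[0.4876 0.1772 0.148 ]
 [0.5028 0.1438 0.148 ]]
cover back near/far, front near/far [[0.5143 0.2555 0.097 ]
 [0.5828 0.1757 0.097 ]
 [0.433  0.1787 0.097 ]
 [0.4847 0.1027 0.097 ]]
tray L,top,bottom [[ 0.5687 -0.0991  0.028 ]
 [ 0.6099 -0.3133  0.028 ]
 [ 0.4244 -0.1194  0.028 ]]
tray base L,bottom [[ 0.5848 -0.1149  0.    ]
 [ 0.4404 -0.1394  0.    ]]
balance L,front,right top [[0.6023 0.2308 0.038 ]
 [0.3948 0.2981 0.038 ]
 [0.3629 0.1134 0.038 ]]
pan front, right [[0.4367 0.2649 0.052 ]
 [0.3896 0.1219 0.052 ]]
vial4 base [[ 0.371  -0.0398  0.    ]] top [[ 0.3818 -0.0466  0.073 ]]
drop base [[0.7264 0.0206 0.    ]] top [[0.7205 0.0266 0.104 ]]
```

```bash
cat >> h.py <<'E'
def campose(tcp,Rt):
    # wrist camera in tool frame, from stored start
    o,A=np.load("cam.npy",allow_pickle=True)
    return dict(cal,xyz=tcp+Rt.apply(o),attitude=(Rt*R.from_rotvec(A)).as_rotvec())
cal=calibration("wrist")
E
python3 - <<'E'
from h import *
np.set_printoptions(precision=4,suppress=True)
s=read_state();c=calibration("wrist")
Rt=R.from_rotvec(s["orientation"])
o=Rt.inv().apply(c["xyz"]-s["tool_pos"]);A=(Rt.inv()*R.from_rotvec(c["attitude"])).as_rotvec()
a=np.empty(2,object);a[0]=o;a[1]=A;np.save("cam.npy",a,allow_pickle=True)
print(o,R.from_rotvec(A).as_matrix()[:,2],s["force"],s["wrist_torque"])
for xy in [(.50,.10),(.54,.07),(.56,.11),(.52,.14)]:
  Rn=R.from_euler('z',118,degrees=True)*Rt
  cc=campose(np.array([*xy,.30]),Rn)
  print(xy,proj(cc,[[.493,.160,.13],[.45,.11,.09],[.4,.2,.05]]).round())
Rn=R.from_euler('z',62,degrees=True)*Rt
cc=campose(np.array([.36,-.16,.3]),Rn);print(cc["xyz"],proj(cc,[[.57,-.1,.03],[.61,-.31,.03],[.424,-.12,.03],[.46,-.33,.03]]).round())
E
```

```text
[ 0.0009 -0.0818 -0.1781] [0.     0.2929 0.9561] [-0.1386  0.6645 -0.6184] [-0.0019 -0.0324  0.0191]
(0.5, 0.1) [[284. 141.]
 [235. 142.]
 [254.  71.]]
(0.54, 0.07) [[278. 100.]
 [228. 106.]
 [248.  33.]]
(0.56, 0.11) [[244. 112.]
 [198. 117.]
 [219.  45.]]
(0.52, 0.14) [[251. 152.]
 [206. 152.]
 [225.  82.]]
[ 0.3777 -0.0802  0.4781] [[377. 101.]
 [408. 217.]
 [288. 132.]
 [327. 242.]]
```

>>> {"op": "carry_out", "data": {"steps": [{"xyz":[2.2,4.2,0.8],"rot":[0,0,7]},{"xyz":[4.4,8.4,1.6],"rot":[0,0,14]},{"xyz":[6.6,12.6,2.4],"rot":[0,0,21]},{"xyz":[8.8,16.8,3.2],"rot":[0,0,28]},{"xyz":[11,21,4],"rot":[0,0,35]},{"xyz":[13.2,25.2,4.8],"rot":[0,0,42]},{"xyz":[15.4,29.4,5.6],"rot":[0,0,49]},{"xyz":[17.6,33.6,6.4],"rot":[0,0,56]},{"xyz":[19.8,37.8,7.2],"rot":[0,0,63]},{"xyz":[22,42,8],"rot":[0,0,70]}]}}

```text
t: 1.15
tool_pos: [0.389, -0.1539, 0.2871]
orientation: [3.14, -0.093, 0.001]
force: [0.9, -0.0, 0.6]
opening: 0.0928
```

```bash
python3 - <<'E'
from h import *
np.set_printoptions(precision=4,suppress=True)
s=read_state();print(s["t"],s["tool_pos"],s["dq"],s["q"])
c=calibration("wrist");np.save("cw1.npy",c,allow_pickle=True)
cv2.imwrite("pics/w1.png",cv2.cvtColor(read_camera("wrist"),cv2.COLOR_RGB2BGR))
E
```

```text
1.15 [ 0.389  -0.1539  0.2871] [ 1.1408  0.085  -0.2064 -0.0011  0.1174 -0.078 ] [-0.4996 -0.3936  1.8223  0.      1.7125 -0.4401]
```

View pics/w1.png

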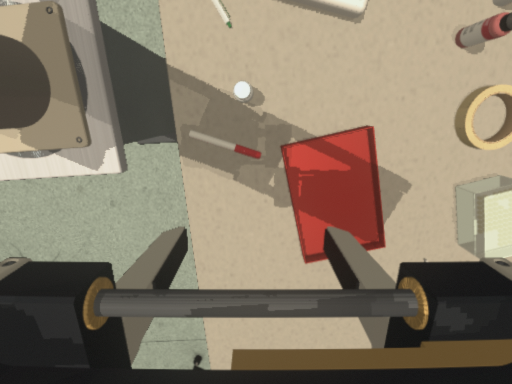

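The tray's outer top corners are at (281,146), (373,126), (384,247) and (304,262). The vial_4 cap is at (242,90) and the dropper base near (463,38).

>>> {"op": "carry_out", "data": {"steps": [{"xyz":[1.9,4.2,0.2],"rot":[0,0,7]},{"xyz":[3.8,8.4,0.4],"rot":[0,0,14]},{"xyz":[5.7,12.6,0.6],"rot":[0,0,21]},{"xyz":[7.6,16.8,0.8],"rot":[0,0,28]},{"xyz":[9.5,21,1],"rot":[0,0,35]},{"xyz":[11.4,25.2,1.2],"rot":[0,0,42]},{"xyz":[13.2,29.5,1.4],"rot":[0,0,48]},{"xyz":[13.2,29.5,1.4],"rot":[0,0,48]},{"xyz":[13.2,29.5,1.4],"rot":[0,0,48]}]}}

```text
t: 2.1
tool_pos: [0.5204, 0.1398, 0.2999]
orientation: [-2.909, -1.187, 0.003]
force: [-0.9, 0.7, 0.1]
opening: 0.0932
```

```bash
python3 - <<'E'
from h import *
np.set_printoptions(precision=4,suppress=True)
s=read_state();print(s["t"],s["tool_pos"],s["orientation"],s["dq"],s["q"])
c=calibration("wrist");np.save("cw2.npy",c,allow_pickle=True)
a=cv2.cvtColor(read_camera("wrist"),cv2.COLOR_RGB2BGR);cv2.imwrite("pics/w2.png",a)
cv2.imwrite("pics/w2c.png",cv2.resize(a[50:250,130:380],None,fx=3,fy=3,interpolation=cv2.INTER_CUBIC))
c1=np.load("cw1.npy",allow_pickle=True).item()
T=onz(c1,[(281,146),(373,126),(384,247),(304,262)],.028);print("tray",T,T.mean(0),[np.linalg.norm(T[i]-T[(i+1)%4]) for i in range(4)])
print("vial4",onz(c1,[(242,90)],.073),"drop",onz(c1,[(465,38)],.0))
E
```

```text
2.1 [0.5204 0.1398 0.2999] [-2.9088 -1.1865  0.0029] [-0.0386 -0.0337  0.021  -0.0041  0.0042  0.0038] [ 0.1675 -0.0533  1.5088 -0.0003  1.688  -0.6072]
tray [[ 0.4326 -0.127   0.028 ]
 [ 0.5798 -0.104   0.028 ]
 [ 0.6147 -0.3206  0.028 ]
 [ 0.4682 -0.342   0.028 ]] [ 0.5238 -0.2234  0.028 ] [np.float64(0.14902169228255585), np.float64(0.21937866042428597), np.float64(0.14803532592692334), np.float64(0.21792671274986544)]
vial4 [[ 0.3779 -0.0421  0.073 ]] drop [[0.7305 0.022  0.    ]]
```

View pics/w2c.png

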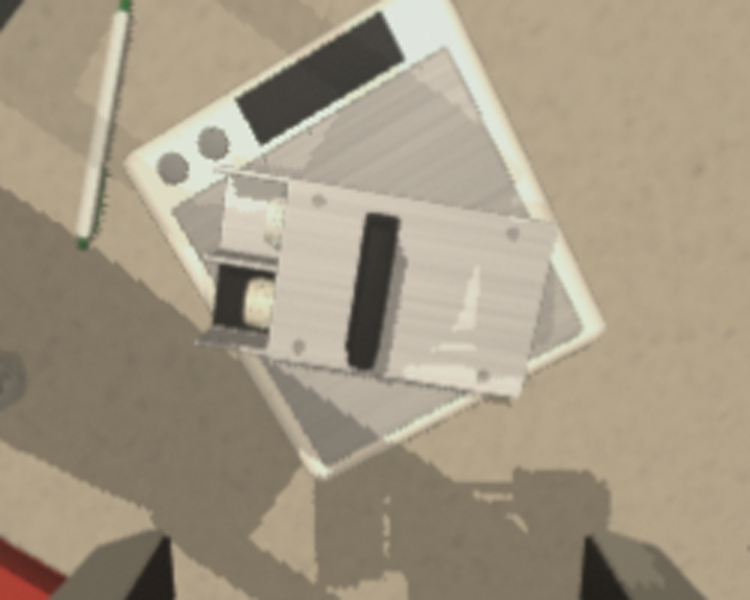

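View pics/w2.png

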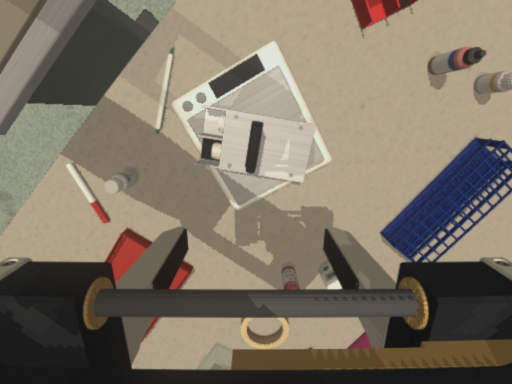

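The wrist view shows the scoop clearly. Crop positions: handle top (366,212), (400,216), (378,369), (347,363), with cover corners (289,180), (556,225), (520,402), (268,358). The dark rubber lane is at (230,300) and the bare lane at (250,215), so the bare lane is on the scoop's −y side, as described.

```bash
python3 - <<'E'
from h import *
np.set_printoptions(precision=4,suppress=True)
c=np.load("cw2.npy",allow_pickle=True).item()
f=lambda p:[(130+(x+.5)/3-.5,50+(y+.5)/3-.5) for x,y in p]
H=onz(c,f([(366,212),(400,216),(378,369),(347,363)]),.148);print("handle",H,H.mean(0))
C=onz(c,f([(289,180),(556,225),(520,402),(268,358)]),.097);print("cover",C,[np.linalg.norm(C[i]-C[(i+1)%4]) for i in range(4)])
def yaw(v):return np.degrees(np.arctan2(v[1],v[0]))
print("yaw cover", yaw(C[0]-C[1]),yaw(C[3]-C[2]),"from y",yaw(C[3]-C[0])-90,yaw(C[2]-C[1])-90, "handle",yaw(H[3]-H[0])-90,yaw(H[2]-H[1])-90)
M=(C[1]+C[2])/2; u=(C[0]-C[1]);u/=np.linalg.norm(u);print("centre from back",M+u*.08)
P=onz(c,f([(447,48),(172,208),(322,461),(585,318)]),.052);print("pan",P,P[[0,2]].mean(0),P[[1,3]].mean(0))
B=onz(c,f([(605,325),(125,160),(320,480)]),.038);print("bal",B)
E
```

```text
handle [[0.4659 0.1881 0.148 ]
 [0.4766 0.1964 0.148 ]
 [0.5136 0.1461 0.148 ]
 [0.5026 0.1389 0.148 ]] [0.4897 0.1674 0.148 ]
cover [[0.4317 0.1724 0.097 ]
 [0.5327 0.2435 0.097 ]
 [0.5826 0.1749 0.097 ]
 [0.4798 0.1051 0.097 ]] [np.float64(0.12352253557626171), np.float64(0.08485014751336888), np.float64(0.12422454993702801), np.float64(0.08277867121670994)]
yaw cover -144.85736412633477 -145.80951793909185 from y -144.47479399012755 -144.02164842620434 handle -143.33301807509196 -143.69150065326056
centre from back [0.4922 0.1631 0.097 ]
pan [[0.4412 0.2681 0.052 ]
 [0.3943 0.1177 0.052 ]
 [0.5426 0.0718 0.052 ]
 [0.5875 0.2276 0.052 ]] [0.4919 0.1699 0.052 ] [0.4909 0.1726 0.052 ]
bal [[0.6024 0.2337 0.038 ]
 [0.3588 0.1165 0.038 ]
 [0.5523 0.0583 0.038 ]]
```

Scoop: centre (0.490, 0.166), yaw about −144.5°. The sizes check out: cover 124 × 84 mm, offset from the pan 5 mm. Next I go down onto the handle, with the TCP at z = 0.128 and tool x at yaw 35.5°.

>>> {"op": "carry_out", "data": {"steps": [{"xyz":[-3,2.6,-2],"rot":[0,0,-6]},{"xyz":[-3,2.6,-6],"rot":[0,0,-8.9]},{"xyz":[-3,2.6,-10],"rot":[0,0,-8.9]},{"xyz":[-3,2.6,-14],"rot":[0,0,-8.9]},{"xyz":[-3,2.6,-17.2],"rot":[0,0,-8.9]},{"xyz":[-3,2.6,-17.2],"rot":[0,0,-8.9]},{"xyz":[-3,2.6,-17.2],"rot":[0,0,-8.9]}]}}

```text
t: 2.85
tool_pos: [0.4905, 0.164, 0.1296]
orientation: [2.994, 0.952, -0.001]
force: [0.1, 0.5, 0.9]
opening: 0.0931
```

>>> {"op": "carry_out", "data": {"steps": [{"xyz":[0,0,0],"rot":[0,0,0]},{"xyz":[0,0,0],"rot":[0,0,0]},{"xyz":[0,0,0],"rot":[0,0,0]},{"xyz":[0,0,0],"rot":[0,0,0]},{"xyz":[0,0,0],"rot":[0,0,0]},{"xyz":[0,0,0],"rot":[0,0,0]}], "grip": 0, "force": 50}}

```text
t: 3.45
tool_pos: [0.4906, 0.1652, 0.1289]
orientation: [-2.993, -0.956, 0.0]
force: [0.1, 0.2, 0.5]
opening: 0.0497
```

```bash
python3 - <<'E'
from h import *
np.set_printoptions(precision=4,suppress=True)
s=read_state();print(s["t"],s["tool_pos"],s["orientation"],s["force"],s["wrist_torque"],s["opening"])
cv2.imwrite("pics/w3.png",cv2.cvtColor(read_camera("wrist"),cv2.COLOR_RGB2BGR))
E
```

```text
3.45 [0.4906 0.1652 0.1289] [-2.9927 -0.9557  0.    ] [0.1451 0.1547 0.5144] [-0.0321 -0.1815  0.0156] 0.049665364370131346
```

View pics/w3.png

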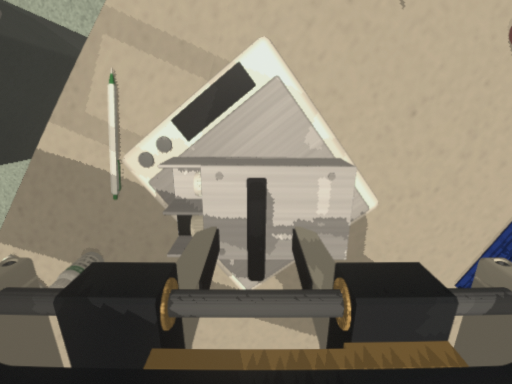

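The fingers straddle the handle at (257,230) and are still closing.

>>> {"op": "carry_out", "data": {"steps": [{"xyz":[0,0,0],"rot":[0,0,0]},{"xyz":[0,0,0],"rot":[0,0,0]},{"xyz":[0,0,0],"rot":[0,0,0]},{"xyz":[0,0,0],"rot":[0,0,0]},{"xyz":[0,0,0],"rot":[0,0,0]},{"xyz":[0,0,0],"rot":[0,0,0]},{"xyz":[0,0,0],"rot":[0,0,0]},{"xyz":[0,0,0],"rot":[0,0,0]},{"xyz":[0,0,0],"rot":[0,0,0]}]}}

```text
t: 4.4
tool_pos: [0.4907, 0.1652, 0.1288]
orientation: [-2.993, -0.956, -0.0]
force: [1.0, 1.1, -1.7]
opening: 0.0109
```

```bash
python3 - <<'E'
from h import *
np.set_printoptions(precision=4,suppress=True)
s=read_state();print(s["t"],s["tool_pos"],s["orientation"],s["force"],s["wrist_torque"],s["opening"])
a=cv2.cvtColor(read_camera("wrist"),cv2.COLOR_RGB2BGR);cv2.imwrite("pics/w4.png",a)
E
```

```text
4.4 [0.4907 0.1652 0.1288] [-2.9927 -0.9556 -0.0003] [ 0.9826  1.1125 -1.7354] [ 0.0841 -0.431   0.0092] 0.010885547666188117
```

View pics/w4.png

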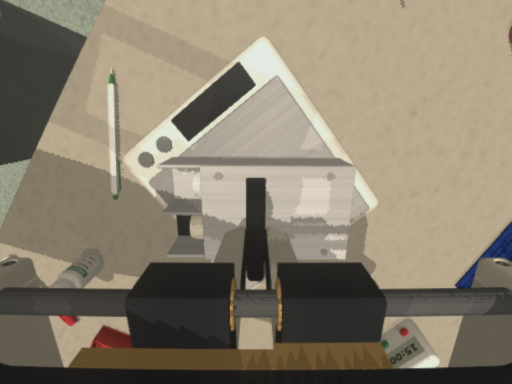

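The grip holds at 10.9 mm on the 12 mm plate. Now a gentle lift.

>>> {"op": "carry_out", "data": {"steps": [{"xyz":[0,0,0.2],"rot":[0,0,0]},{"xyz":[0,0,0.6],"rot":[0,0,0]},{"xyz":[0,0,1.4],"rot":[0,0,0]},{"xyz":[0,0,2.6],"rot":[0,0,0]},{"xyz":[0,0,4],"rot":[0,0,0]},{"xyz":[0,0,5.4],"rot":[0,0,0]},{"xyz":[0,0,6.8],"rot":[0,0,0]},{"xyz":[0,0,8],"rot":[0,0,0]},{"xyz":[0,0,8.7],"rot":[0,0,0]},{"xyz":[0,0,9],"rot":[0,0,0]}], "force": 60}}

```text
t: 5.45
tool_pos: [0.4911, 0.1653, 0.2201]
orientation: [2.993, 0.956, 0.002]
force: [-0.0, 0.1, -6.9]
opening: 0.0111
```

```bash
python3 - <<'E'
from h import *
np.set_printoptions(precision=4,suppress=True)
s=read_state();print(s["t"],s["tool_pos"],s["orientation"],s["force"],s["wrist_torque"],s["opening"],s["q"])
a=cv2.cvtColor(read_camera("scene"),cv2.COLOR_RGB2BGR);cv2.imwrite("pics/s5.png",cv2.resize(a[110:290,160:400],None,fx=3,fy=3,interpolation=cv2.INTER_CUBIC))
E
```

```text
5.45 [0.4911 0.1653 0.2201] [2.9926 0.9556 0.0023] [-0.0168  0.1035 -6.9298] [ 0.037  -0.1039  0.0705] 0.01110800807511172 [ 0.2257 -0.0993  1.6963 -0.      1.5431 -0.3925]
```

View pics/s5.png

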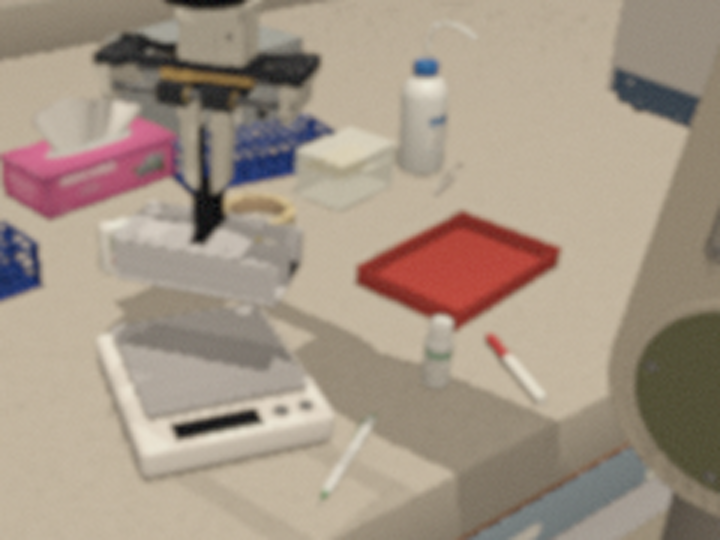

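The scoop is lifted level with the load at −6.9 N. The tray is now unobstructed, with crop corners (358,268), (462,213), (558,250), (457,312). I'll use them to cross-check its position.

```bash
python3 - <<'E'
from h import *
np.set_printoptions(precision=4,suppress=True)
c=calibration("scene")
T=onz(c,[(160+(x+.5)/3-.5,110+(y+.5)/3-.5) for x,y in [(358,268),(462,213),(558,250),(457,310)]],.028)
print(T,T.mean(0),[np.linalg.norm(T[i]-T[(i+1)%4]) for i in range(4)],[np.degrees(np.arctan2(*(a)[1::-1])) for a in (T[0]-T[1],T[3]-T[2])])
E
```

```text
[[ 0.5725 -0.1018  0.028 ]
 [ 0.609  -0.314   0.028 ]
 [ 0.4655 -0.3357  0.028 ]
 [ 0.4344 -0.1289  0.028 ]] [ 0.5204 -0.2201  0.028 ] [np.float64(0.215277834402939), np.float64(0.1451290295770449), np.float64(0.2091103335736471), np.float64(0.14073723340606087)] [np.float64(99.74074363155238), np.float64(98.5339813984098)]
```

>>> {"op": "carry_out", "data": {"steps": [{"xyz":[0,-0.3,0],"rot":[0,0,1]},{"xyz":[0,-1,0],"rot":[0,0,3]},{"xyz":[0.1,-2.2,0],"rot":[0,0,7]},{"xyz":[0.2,-4,0],"rot":[0,0,12]},{"xyz":[0.3,-6,0],"rot":[0,0,17]},{"xyz":[0.4,-8.2,0],"rot":[0,0,22]},{"xyz":[0.5,-10.4,0],"rot":[0,0,28]},{"xyz":[0.6,-12.6,0],"rot":[0,0,34]},{"xyz":[0.7,-14.8,0],"rot":[0,0,40]},{"xyz":[0.8,-17,0],"rot":[0,0,46]}]}}

```text
t: 6.5
tool_pos: [0.498, -0.0059, 0.2178]
orientation: [-2.375, -2.054, 0.002]
force: [0.3, -0.2, -6.0]
opening: 0.0111
```

>>> {"op": "carry_out", "data": {"steps": [{"xyz":[0.1,-2.1,0],"rot":[0,0,6]},{"xyz":[0.1,-4,0],"rot":[0,0,11]},{"xyz":[0.1,-5.6,0],"rot":[0,0,14.5]},{"xyz":[0.1,-6.9,0],"rot":[0,0,16.5]},{"xyz":[0.1,-7.8,0],"rot":[0,0,17.5]},{"xyz":[0.1,-8.3,0],"rot":[0,0,17.5]},{"xyz":[0.1,-8.3,0],"rot":[0,0,17.5]},{"xyz":[0.1,-8.3,0],"rot":[0,0,17.5]}]}}

```text
t: 7.3
tool_pos: [0.4994, -0.0875, 0.2184]
orientation: [-2.042, -2.387, 0.0]
force: [0.6, 0.3, -6.0]
opening: 0.0112
```

```bash
python3 - <<'E'
from h import *
np.set_printoptions(precision=4,suppress=True)
s=read_state();print(s["t"],s["tool_pos"],s["orientation"],s["force"],s["wrist_torque"],s["opening"],s["q"])
a=cv2.cvtColor(read_camera("wrist"),cv2.COLOR_RGB2BGR);cv2.imwrite("pics/w6.png",a)
E
```

```text
7.3 [ 0.4994 -0.0875  0.2184] [-2.0418 -2.3865  0.0001] [ 0.6387  0.3319 -5.975 ] [ 0.0374 -0.1725 -0.0443] 0.011244260432155328 [-0.2749 -0.1273  1.7251  0.0003  1.5445 -2.0011]
```

View pics/w6.png

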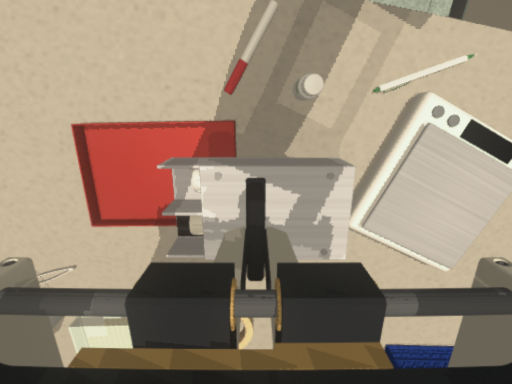

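The open tray lies in front of the mouth at (80–236, 120–226), and the cross-check agrees: centre (0.521, −0.220), y axis at yaw 99°. Next I tabulate the tilt path with the mouth edge as pivot, at z = 0.05 and 55 mm inside the near rim.

```bash
python3 - <<'E'
import numpy as np
xs=np.array([.156,-.988]);M=np.array([.5124,-.1657]);p0=None
for t in range(8,46,2):
    a=np.radians(t);h=-.08*np.cos(a)+.071*np.sin(a);z=.05+.08*np.sin(a)+.071*np.cos(a)
    p=np.r_[M+h*xs,z]*100
    if p0 is not None: print(t,p.round(2),"d",(p-p0).round(2))
    p0=p
print((2*.988),2*.156)
E
```

```text
10 [ 50.2  -10.    13.38] d [ 0.04 -0.28  0.24]
12 [ 50.25 -10.3   13.61] d [ 0.05 -0.29  0.23]
14 [ 50.3  -10.6   13.82] d [ 0.05 -0.3   0.22]
16 [ 50.35 -10.91  14.03] d [ 0.05 -0.31  0.21]
18 [ 50.4  -11.22  14.22] d [ 0.05 -0.31  0.19]
20 [ 50.45 -11.54  14.41] d [ 0.05 -0.32  0.18]
22 [ 50.5  -11.87  14.58] d [ 0.05 -0.33  0.17]
24 [ 50.55 -12.2   14.74] d [ 0.05 -0.33  0.16]
26 [ 50.6  -12.54  14.89] d [ 0.05 -0.34  0.15]
28 [ 50.66 -12.88  15.02] d [ 0.05 -0.34  0.14]
30 [ 50.71 -13.23  15.15] d [ 0.05 -0.35  0.12]
32 [ 50.77 -13.58  15.26] d [ 0.06 -0.35  0.11]
34 [ 50.82 -13.94  15.36] d [ 0.06 -0.36  0.1 ]
36 [ 50.88 -14.3   15.45] d [ 0.06 -0.36  0.09]
38 [ 50.94 -14.66  15.52] d [ 0.06 -0.36  0.07]
40 [ 51.   -15.02  15.58] d [ 0.06 -0.36  0.06]
42 [ 51.05 -15.39  15.63] d [ 0.06 -0.37  0.05]
44 [ 51.11 -15.76  15.66] d [ 0.06 -0.37  0.04]
1.976 0.312
```

>>> {"op": "carry_out", "data": {"steps": [{"xyz":[0,0,-0.5],"rot":[0,0,0]},{"xyz":[0,0,-1.5],"rot":[0,0,0]},{"xyz":[0,0,-3],"rot":[0,0,0]},{"xyz":[0,0,-4.6],"rot":[0,0,0]},{"xyz":[0,-0.1,-6.2],"rot":[1,0.15,0]},{"xyz":[0.1,-0.3,-7.4],"rot":[2.5,0.4,0]},{"xyz":[0.1,-0.5,-8.2],"rot":[4,0.6,0]},{"xyz":[0.1,-0.7,-8.6],"rot":[5.5,0.85,0]},{"xyz":[0.2,-0.9,-8.7],"rot":[7,1.1,0]},{"xyz":[0.2,-1,-8.7],"rot":[7.9,1.25,0]}]}}

```text
t: 8.35
tool_pos: [0.5021, -0.0988, 0.1322]
orientation: [-1.972, -2.303, -0.14]
force: [0.6, -0.5, -6.2]
opening: 0.011
```

```bash
cat >> h.py <<'E'
def tilt():
    s=read_state();Rt=R.from_rotvec(s["orientation"])
    x=-Rt.as_matrix()[:,0];y=-Rt.as_matrix()[:,1] # scoop x,y approx
    sx=x; M=s["tool_pos"]+.08*x+.071*Rt.as_matrix()[:,2]
    tt=Rt.inv().apply(s["wrist_torque"])
    print("t %.2f tilt %.1f F %s tool-torque %s M %s q %s"%(s["t"],-np.degrees(np.arcsin(x[2])),s["force"].round(2),tt.round(3),M.round(4),s["q"].round(2)))
E
python3 - <<'E'
from h import *
tilt()
E
```

```text
t 8.35 tilt 8.1 F [ 0.64 -0.52 -6.23] tool-torque [-0.195 -0.313  0.014] M [ 0.5128 -0.1672  0.0507] q [-0.39 -0.    1.77  0.12  1.45 -2.13]
```

>>> {"op": "carry_out", "data": {"steps": [{"xyz":[0,-0.07,0.06],"rot":[0.49,0.08,0]},{"xyz":[0.02,-0.14,0.12],"rot":[0.99,0.16,0]},{"xyz":[0.03,-0.21,0.18],"rot":[1.48,0.23,0]},{"xyz":[0.05,-0.28,0.24],"rot":[1.98,0.31,0]},{"xyz":[0.05,-0.28,0.24],"rot":[1.98,0.31,0]},{"xyz":[0.05,-0.28,0.24],"rot":[1.98,0.31,0]},{"xyz":[0.05,-0.28,0.24],"rot":[1.98,0.31,0]}]}}

```text
t: 9.05
tool_pos: [0.5021, -0.1005, 0.1342]
orientation: [-1.952, -2.283, -0.171]
force: [-0.3, -0.3, -5.9]
opening: 0.011
```

```bash
python3 -c "
from h import *
tilt()"
```

```text
t 9.05 tilt 10.0 F [-0.29 -0.29 -5.93] tool-torque [-0.189 -0.326 -0.066] M [ 0.5124 -0.1661  0.0504] q [-0.41  0.02  1.75  0.15  1.47 -2.16]
```

>>> {"op": "carry_out", "data": {"steps": [{"xyz":[0,-0.07,0.06],"rot":[0.49,0.08,0]},{"xyz":[0.02,-0.15,0.12],"rot":[0.99,0.16,0]},{"xyz":[0.03,-0.22,0.18],"rot":[1.48,0.23,0]},{"xyz":[0.05,-0.29,0.23],"rot":[1.98,0.31,0]},{"xyz":[0.05,-0.29,0.23],"rot":[1.98,0.31,0]},{"xyz":[0.05,-0.29,0.23],"rot":[1.98,0.31,0]},{"xyz":[0.05,-0.29,0.23],"rot":[1.98,0.31,0]},{"xyz":[0.05,-0.29,0.23],"rot":[1.98,0.31,0]}]}}

```text
t: 9.85
tool_pos: [0.5026, -0.1034, 0.1365]
orientation: [-1.934, -2.261, -0.203]
force: [-0.5, 0.6, -6.7]
opening: 0.0111
```

```bash
python3 -c "
from h import *
tilt()
a=cv2.cvtColor(read_camera('scene'),cv2.COLOR_RGB2BGR);cv2.imwrite('pics/s7.png',cv2.resize(a[110:290,160:400],None,fx=3,fy=3,interpolation=cv2.INTER_CUBIC))
a=cv2.cvtColor(read_camera('wrist'),cv2.COLOR_RGB2BGR);cv2.imwrite('pics/w7.png',a)
"
```

```text
t 9.85 tilt 12.0 F [-0.49  0.58 -6.66] tool-torque [-0.17  -0.38  -0.033] M [ 0.5124 -0.1662  0.0504] q [-0.44  0.04  1.73  0.17  1.49 -2.19]
```

View pics/s7.png

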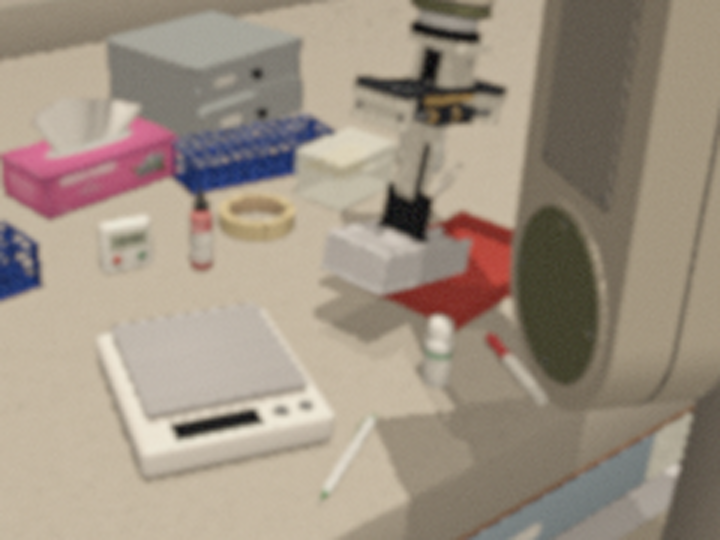

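View pics/w7.png

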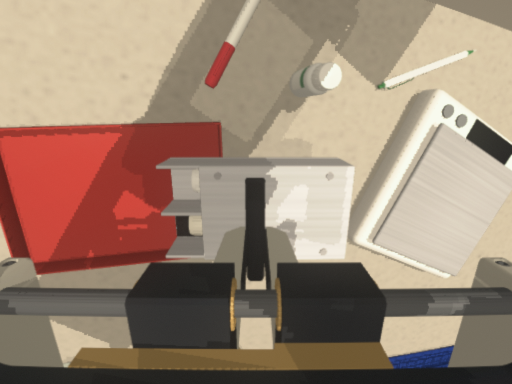

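The mouth sits above the near part of the tray. Wrist view: the vial ends show at (195,180) in the bare lane and (192,222) in the rubber lane, so I can watch them directly alongside the wrist moment.

```bash
cat >> h.py <<'E'
def look(n,ref="pics/w7.png"):
    tilt()
    a=cv2.cvtColor(read_camera('wrist'),cv2.COLOR_RGB2BGR);cv2.imwrite(f'pics/{n}.png',a)
    b=cv2.imread(ref)
    d=cv2.absdiff(cv2.GaussianBlur(a,(5,5),0),cv2.GaussianBlur(b,(5,5),0)).mean(2)
    print("bare diff %.1f  reserve diff %.1f"%(d[166:198,160:200].mean(),d[214:240,160:200].mean()))
    cv2.imwrite(f'pics/{n}c.png',cv2.resize(a[140:270,100:260],None,fx=3,fy=3,interpolation=cv2.INTER_CUBIC))
E
```

>>> {"op": "carry_out", "data": {"steps": [{"xyz":[0,-0.07,0.06],"rot":[0.49,0.08,0]},{"xyz":[0.02,-0.15,0.12],"rot":[0.99,0.16,0]},{"xyz":[0.03,-0.22,0.17],"rot":[1.48,0.23,0]},{"xyz":[0.05,-0.3,0.22],"rot":[1.98,0.31,0]},{"xyz":[0.05,-0.3,0.22],"rot":[1.98,0.31,0]},{"xyz":[0.05,-0.3,0.22],"rot":[1.98,0.31,0]},{"xyz":[0.05,-0.3,0.22],"rot":[1.98,0.31,0]},{"xyz":[0.05,-0.3,0.22],"rot":[1.98,0.31,0]}]}}

```text
t: 10.75
tool_pos: [0.5031, -0.1064, 0.1387]
orientation: [-1.915, -2.239, -0.235]
force: [0.3, 0.1, -6.5]
opening: 0.0111
```

```bash
python3 -c "
from h import *
look('t14')"
```

```text
t 10.75 tilt 14.0 F [ 0.27  0.08 -6.49] tool-torque [-0.129 -0.501 -0.035] M [ 0.5124 -0.1661  0.0505] q [-0.46  0.06  1.71  0.2   1.52 -2.21]
bare diff 1.3  reserve diff 1.3
```

View pics/t14c.png

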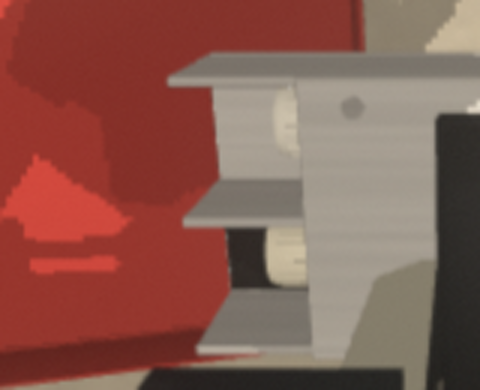

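Nothing has moved at 14°: the caps stay at crop (285,120) and (288,255). I carry on in 2° steps.

>>> {"op": "carry_out", "data": {"steps": [{"xyz":[0,-0.07,0.06],"rot":[0.49,0.08,0]},{"xyz":[0.02,-0.15,0.11],"rot":[0.99,0.16,0]},{"xyz":[0.03,-0.23,0.16],"rot":[1.48,0.23,0]},{"xyz":[0.05,-0.31,0.21],"rot":[1.98,0.31,0]},{"xyz":[0.05,-0.31,0.21],"rot":[1.98,0.31,0]},{"xyz":[0.05,-0.31,0.21],"rot":[1.98,0.31,0]},{"xyz":[0.05,-0.31,0.21],"rot":[1.98,0.31,0]},{"xyz":[0.05,-0.31,0.21],"rot":[1.98,0.31,0]}]}}

```text
t: 11.6
tool_pos: [0.5036, -0.1095, 0.1408]
orientation: [-1.896, -2.217, -0.267]
force: [-0.6, -0.6, -6.2]
opening: 0.0111
```

```bash
python3 -c "
from h import *
look('t16')"
```

```text
t 11.60 tilt 16.0 F [-0.6  -0.65 -6.24] tool-torque [-0.21  -0.554 -0.035] M [ 0.5125 -0.1662  0.0505] q [-0.48  0.08  1.69  0.22  1.54 -2.24]
bare diff 2.0  reserve diff 2.2
```

>>> {"op": "carry_out", "data": {"steps": [{"xyz":[0,-0.07,0.05],"rot":[0.49,0.08,0]},{"xyz":[0.02,-0.15,0.1],"rot":[0.99,0.16,0]},{"xyz":[0.03,-0.23,0.15],"rot":[1.48,0.23,0]},{"xyz":[0.05,-0.31,0.19],"rot":[1.98,0.31,0]},{"xyz":[0.05,-0.31,0.19],"rot":[1.98,0.31,0]},{"xyz":[0.05,-0.31,0.19],"rot":[1.98,0.31,0]},{"xyz":[0.05,-0.31,0.19],"rot":[1.98,0.31,0]},{"xyz":[0.05,-0.31,0.19],"rot":[1.98,0.31,0]}]}}

```text
t: 12.45
tool_pos: [0.5041, -0.1126, 0.1427]
orientation: [-1.877, -2.195, -0.297]
force: [0.0, 0.0, -6.5]
opening: 0.0109
```

```bash
python3 -c "
from h import *
look('t18','pics/t16.png')"
```

```text
t 12.45 tilt 18.0 F [ 0.01  0.02 -6.54] tool-torque [-0.17  -0.629 -0.059] M [ 0.5125 -0.1661  0.0505] q [-0.51  0.11  1.67  0.25  1.57 -2.26]
bare diff 0.9  reserve diff 2.5
```

>>> {"op": "carry_out", "data": {"steps": [{"xyz":[0,-0.08,0.05],"rot":[0.49,0.08,0]},{"xyz":[0.02,-0.16,0.09],"rot":[0.99,0.16,0]},{"xyz":[0.03,-0.24,0.14],"rot":[1.48,0.23,0]},{"xyz":[0.05,-0.32,0.18],"rot":[1.98,0.31,0]},{"xyz":[0.05,-0.32,0.18],"rot":[1.98,0.31,0]},{"xyz":[0.05,-0.32,0.18],"rot":[1.98,0.31,0]},{"xyz":[0.05,-0.32,0.18],"rot":[1.98,0.31,0]},{"xyz":[0.05,-0.32,0.18],"rot":[1.98,0.31,0]}]}}

```text
t: 13.3
tool_pos: [0.5046, -0.1159, 0.1446]
orientation: [-1.857, -2.172, -0.328]
force: [-0.3, -0.9, -7.4]
opening: 0.0109
```

```bash
python3 -c "
from h import *
look('t20','pics/t18.png')"
```

```text
t 13.30 tilt 20.0 F [-0.31 -0.89 -7.36] tool-torque [-0.195 -0.688 -0.068] M [ 0.5125 -0.1661  0.0505] q [-0.53  0.13  1.64  0.27  1.59 -2.28]
bare diff 0.9  reserve diff 2.1
```

View pics/t20c.png

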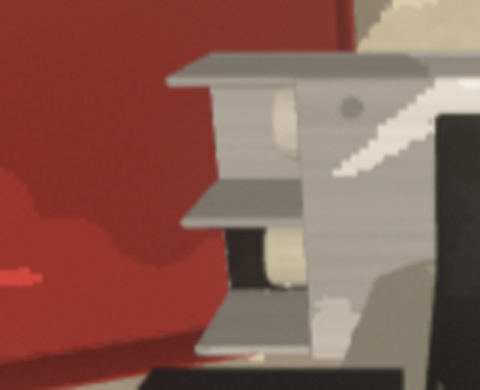

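No slide at 20° either: both caps are unchanged and the moment grows smoothly.

>>> {"op": "carry_out", "data": {"steps": [{"xyz":[0,-0.08,0.04],"rot":[0.49,0.08,0]},{"xyz":[0.02,-0.16,0.09],"rot":[0.99,0.16,0]},{"xyz":[0.03,-0.25,0.13],"rot":[1.48,0.23,0]},{"xyz":[0.05,-0.33,0.17],"rot":[1.98,0.31,0]},{"xyz":[0.05,-0.33,0.17],"rot":[1.98,0.31,0]},{"xyz":[0.05,-0.33,0.17],"rot":[1.98,0.31,0]},{"xyz":[0.05,-0.33,0.17],"rot":[1.98,0.31,0]},{"xyz":[0.05,-0.33,0.17],"rot":[1.98,0.31,0]}]}}

```text
t: 14.15
tool_pos: [0.5051, -0.1191, 0.1463]
orientation: [-1.838, -2.149, -0.358]
force: [0.6, 0.9, -6.4]
opening: 0.0111
```

```bash
python3 -c "
from h import *
look('t22','pics/t20.png')"
```

```text
t 14.15 tilt 22.0 F [ 0.63  0.92 -6.36] tool-torque [-0.144 -0.759 -0.102] M [ 0.5125 -0.1661  0.0504] q [-0.55  0.16  1.62  0.29  1.62 -2.3 ]
bare diff 0.9  reserve diff 2.3
```

>>> {"op": "carry_out", "data": {"steps": [{"xyz":[0,-0.08,0.04],"rot":[0.49,0.08,0]},{"xyz":[0.02,-0.16,0.08],"rot":[0.99,0.16,0]},{"xyz":[0.03,-0.25,0.12],"rot":[1.48,0.23,0]},{"xyz":[0.05,-0.33,0.16],"rot":[1.98,0.31,0]},{"xyz":[0.05,-0.33,0.16],"rot":[1.98,0.31,0]},{"xyz":[0.05,-0.33,0.16],"rot":[1.98,0.31,0]},{"xyz":[0.05,-0.33,0.16],"rot":[1.98,0.31,0]},{"xyz":[0.05,-0.33,0.16],"rot":[1.98,0.31,0]}]}}

```text
t: 15.0
tool_pos: [0.5056, -0.1224, 0.1478]
orientation: [-1.818, -2.126, -0.387]
force: [0.4, -0.3, -6.9]
opening: 0.0111
```

```bash
python3 -c "
from h import *
look('t24','pics/t22.png')"
```

```text
t 15.00 tilt 24.0 F [ 0.37 -0.25 -6.95] tool-torque [-0.136 -0.818 -0.111] M [ 0.5124 -0.1661  0.0504] q [-0.57  0.19  1.6   0.31  1.64 -2.32]
bare diff 1.4  reserve diff 4.6
```

View pics/t24c.png

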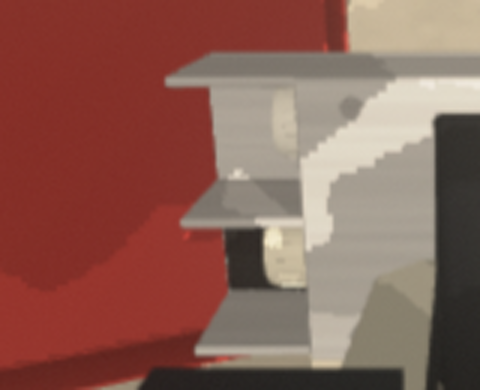

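>>> {"op": "carry_out", "data": {"steps": [{"xyz":[0,-0.08,0.04],"rot":[0.49,0.08,0]},{"xyz":[0.02,-0.17,0.08],"rot":[0.99,0.16,0]},{"xyz":[0.03,-0.25,0.11],"rot":[1.48,0.23,0]},{"xyz":[0.05,-0.34,0.15],"rot":[1.98,0.31,0]},{"xyz":[0.05,-0.34,0.15],"rot":[1.98,0.31,0]},{"xyz":[0.05,-0.34,0.15],"rot":[1.98,0.31,0]},{"xyz":[0.05,-0.34,0.15],"rot":[1.98,0.31,0]},{"xyz":[0.05,-0.34,0.15],"rot":[1.98,0.31,0]}]}}

```text
t: 15.85
tool_pos: [0.5061, -0.1259, 0.1494]
orientation: [-1.798, -2.103, -0.416]
force: [0.3, -0.8, -5.9]
opening: 0.0113
```

```bash
python3 -c "
from h import *
look('t26','pics/t24.png')"
```

```text
t 15.85 tilt 26.0 F [ 0.27 -0.75 -5.88] tool-torque [-0.142 -0.8   -0.091] M [ 0.5124 -0.1661  0.0505] q [-0.59  0.22  1.57  0.33  1.67 -2.34]
bare diff 9.7  reserve diff 4.0
```

View pics/t26c.png

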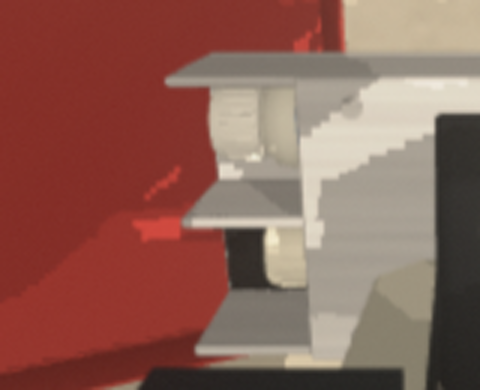

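At 26° the bare-lane vial has slid to the mouth edge, with its cap at crop (235,120). The moment has stopped rising and the rubber-lane cap is unmoved. I hold this tilt.

>>> {"op": "carry_out", "data": {"steps": [{"xyz":[0,0,0],"rot":[0,0,0]},{"xyz":[0,0,0],"rot":[0,0,0]},{"xyz":[0,0,0],"rot":[0,0,0]},{"xyz":[0,0,0],"rot":[0,0,0]},{"xyz":[0,0,0],"rot":[0,0,0]},{"xyz":[0,0,0],"rot":[0,0,0]},{"xyz":[0,0,0],"rot":[0,0,0]},{"xyz":[0,0,0],"rot":[0,0,0]}]}}

```text
t: 16.7
tool_pos: [0.5062, -0.1259, 0.1495]
orientation: [-1.798, -2.103, -0.416]
force: [-0.7, 0.2, -4.0]
opening: 0.0111
```

```bash
python3 -c "
from h import *
look('h1','pics/t26.png')"
```

```text
t 16.70 tilt 26.0 F [-0.73  0.22 -4.  ] tool-torque [-0.076 -0.61  -0.017] M [ 0.5125 -0.1662  0.0506] q [-0.59  0.22  1.57  0.33  1.67 -2.34]
bare diff 20.4  reserve diff 6.5
```

View pics/h1c.png

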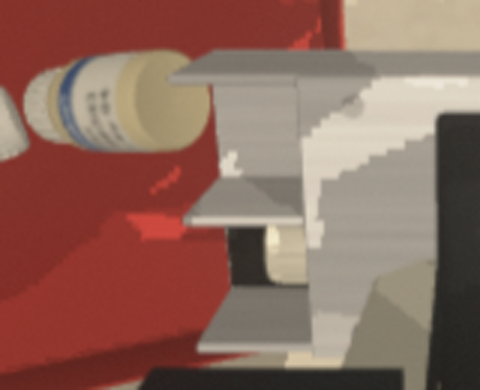

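Both vials have left: the force is about −4.0 N, 2 N less than before. The reserve cap is still at (288,255). I'll hold briefly and check the tray.

>>> {"op": "carry_out", "data": {"steps": [{"xyz":[0,0,0],"rot":[0,0,0]},{"xyz":[0,0,0],"rot":[0,0,0]},{"xyz":[0,0,0],"rot":[0,0,0]},{"xyz":[0,0,0],"rot":[0,0,0]}]}}

```text
t: 17.15
tool_pos: [0.5061, -0.126, 0.1493]
orientation: [-1.798, -2.102, -0.416]
force: [0.0, 0.3, -4.5]
opening: 0.0105
```

```bash
python3 -c "
from h import *
look('h2','pics/h1.png')"
```

```text
t 17.15 tilt 26.0 F [ 0.05  0.27 -4.51] tool-torque [-0.119 -0.688 -0.006] M [ 0.5124 -0.1662  0.0504] q [-0.59  0.22  1.57  0.33  1.67 -2.34]
bare diff 9.5  reserve diff 2.6
```

View pics/h2.png

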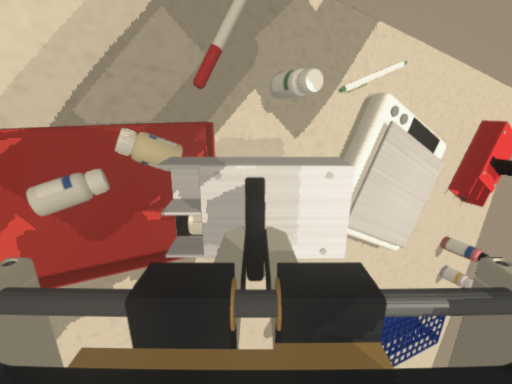

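Both dosed vials lie inside the tray at (70,190) and (150,148). The reserve cap is visible in the rubber lane, and vial_4 is still standing. I raise and level the scoop.

>>> {"op": "carry_out", "data": {"steps": [{"xyz":[0,0,0.5],"rot":[-1,-0.16,0]},{"xyz":[0,0,1.5],"rot":[-3,-0.47,0]},{"xyz":[0,0,2.7],"rot":[-6,-0.94,0]},{"xyz":[0,0,3.9],"rot":[-9.5,-1.49,0]},{"xyz":[0,0,5],"rot":[-13,-2.04,0]},{"xyz":[0,0,5.9],"rot":[-16.5,-2.59,0]},{"xyz":[0,0,6.5],"rot":[-20,-3.14,0]},{"xyz":[0,0,6.8],"rot":[-23,-3.61,0]},{"xyz":[0,0,7],"rot":[-25,-3.93,0]},{"xyz":[0,0,7],"rot":[-25.72,-4.04,0]}]}}

```text
t: 18.2
tool_pos: [0.5063, -0.125, 0.2205]
orientation: [2.039, 2.387, 0.0]
force: [-0.0, 0.3, -4.7]
opening: 0.011
```

>>> {"op": "carry_out", "data": {"steps": [{"xyz":[0,0.3,0],"rot":[0,0,-0.5]},{"xyz":[0,1,0],"rot":[0,0,-2]},{"xyz":[-0.1,2.2,0],"rot":[0,0,-5]},{"xyz":[-0.2,4,0],"rot":[0,0,-9]},{"xyz":[-0.3,6,0],"rot":[0,0,-13.5]},{"xyz":[-0.5,8.2,0],"rot":[0,0,-18.5]},{"xyz":[-0.6,10.4,0],"rot":[0,0,-23.5]},{"xyz":[-0.7,12.6,0],"rot":[0,0,-28.5]},{"xyz":[-0.8,14.8,0],"rot":[0,0,-33.5]},{"xyz":[-0.9,17,0],"rot":[0,0,-38.5]}]}}

```text
t: 19.2
tool_pos: [0.4967, 0.0449, 0.219]
orientation: [-2.717, -1.573, 0.001]
force: [0.0, -0.6, -5.4]
opening: 0.0112
```

>>> {"op": "carry_out", "data": {"steps": [{"xyz":[-0.1,2.2,0],"rot":[0,0,-5]},{"xyz":[-0.2,4.4,0],"rot":[0,0,-10]},{"xyz":[-0.3,6.5,0],"rot":[0,0,-15]},{"xyz":[-0.4,8.4,0],"rot":[0,0,-19]},{"xyz":[-0.5,10,0],"rot":[0,0,-22]},{"xyz":[-0.6,11.2,0],"rot":[0,0,-24]},{"xyz":[-0.65,11.9,0],"rot":[0,0,-25]},{"xyz":[-0.65,12.1,0],"rot":[0,0,-25]},{"xyz":[-0.65,12.1,0],"rot":[0,0,-25]},{"xyz":[-0.65,12.1,0],"rot":[0,0,-25]}]}}

```text
t: 20.2
tool_pos: [0.4906, 0.1646, 0.2191]
orientation: [-2.993, -0.955, 0.001]
force: [-1.1, -0.1, -4.8]
opening: 0.0112
```

```bash
python3 -c "
from h import *
s=read_state();print(s['tool_pos'],s['orientation'],s['opening'])
look('r1')
a=cv2.cvtColor(read_camera('scene'),cv2.COLOR_RGB2BGR);cv2.imwrite('pics/sr1.png',cv2.resize(a[110:290,160:400],None,fx=3,fy=3,interpolation=cv2.INTER_CUBIC))"
```

```text
[0.49059261 0.1646035  0.2191404 ] [-2.99266841e+00 -9.55317077e-01  9.05872005e-04] 0.011232882434777373
t 20.20 tilt -0.0 F [-1.05 -0.1  -4.82] tool-torque [-0.088  0.073  0.002] M [0.4253 0.1182 0.1482] q [ 0.22 -0.1   1.7   0.    1.54 -0.39]
bare diff 33.7  reserve diff 25.5
```

View pics/r1.png

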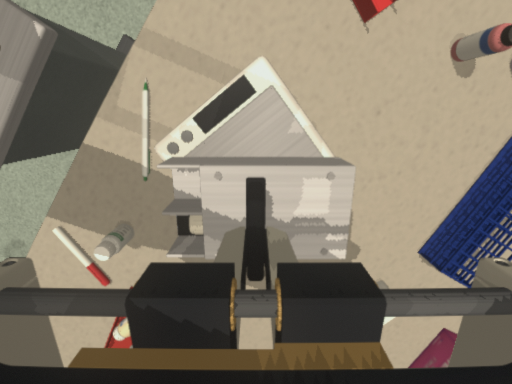

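View pics/sr1.png

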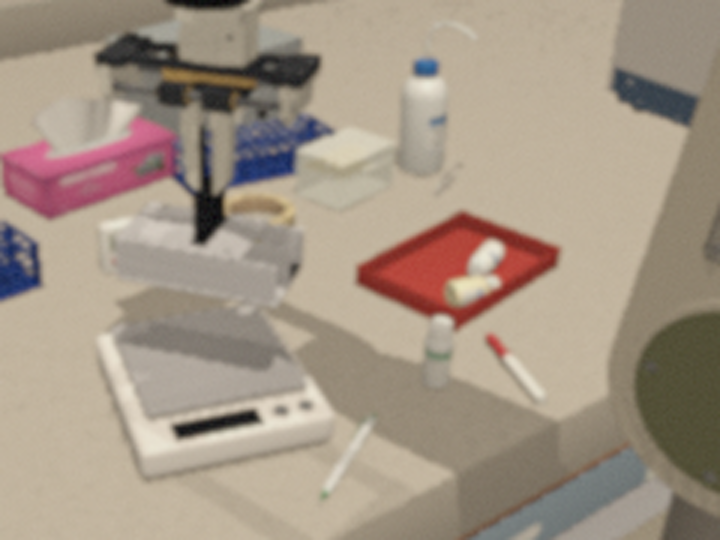

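Both dosed vials lie in the tray at (485,258) and (470,290), and the vial stands upright. The scoop is level over the pan, so I lower it.

>>> {"op": "carry_out", "data": {"steps": [{"xyz":[0,0,-0.5],"rot":[0,0,0]},{"xyz":[0,0,-1.6],"rot":[0,0,0]},{"xyz":[0,0,-3.2],"rot":[0,0,0]},{"xyz":[0,0,-4.8],"rot":[0,0,0]},{"xyz":[0,0,-6.2],"rot":[0,0,0]},{"xyz":[0,0,-7.3],"rot":[0,0,0]},{"xyz":[0,0,-8],"rot":[0,0,0]},{"xyz":[0,0,-8.4],"rot":[0,0,0]},{"xyz":[0,0,-8.6],"rot":[0,0,0]},{"xyz":[0,0,-8.7],"rot":[0,0,0]}]}}

```text
t: 21.3
tool_pos: [0.491, 0.1652, 0.1327]
orientation: [2.993, 0.956, 0.001]
force: [-0.9, -0.4, -4.5]
opening: 0.0112
```

>>> {"op": "carry_out", "data": {"steps": [{"xyz":[0,0,-0.1],"rot":[0,0,0]},{"xyz":[0,0,-0.2],"rot":[0,0,0]},{"xyz":[0,0,-0.3],"rot":[0,0,0]},{"xyz":[0,0,-0.35],"rot":[0,0,0]},{"xyz":[0,0,-0.35],"rot":[0,0,0]},{"xyz":[0,0,-0.35],"rot":[0,0,0]}]}}

```text
t: 21.9
tool_pos: [0.4906, 0.1651, 0.129]
orientation: [-2.993, -0.956, -0.0]
force: [-0.6, 0.2, -3.6]
opening: 0.011
```

```bash
python3 -c "
from h import *
s=read_state();print(s['tool_pos'],s['opening'])
look('r2')"
```

```text
[0.49064759 0.16510441 0.1289628 ] 0.011022347973004814
t 21.90 tilt 0.0 F [-0.58  0.21 -3.61] tool-torque [-0.05   0.068 -0.036] M [0.4255 0.1187 0.0579] q [ 0.23 -0.04  1.81  0.    1.37 -0.39]
bare diff 38.8  reserve diff 27.1
```

View pics/r2.png

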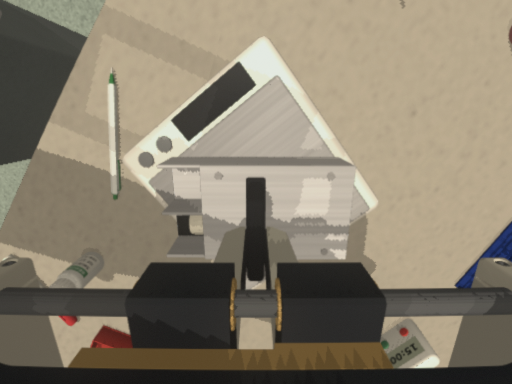

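Contact is just starting, so I press down about 1 mm more.

>>> {"op": "carry_out", "data": {"steps": [{"xyz":[0,0,-0.05],"rot":[0,0,0]},{"xyz":[0,0,-0.1],"rot":[0,0,0]},{"xyz":[0,0,-0.1],"rot":[0,0,0]},{"xyz":[0,0,-0.1],"rot":[0,0,0]}]}}

```text
t: 22.35
tool_pos: [0.4907, 0.1653, 0.1288]
orientation: [-2.992, -0.956, -0.001]
force: [-5.4, 0.7, 6.0]
opening: 0.0112
```

```bash
python3 -c "
from h import *
s=read_state();print(s['tool_pos'],s['opening'])
tilt()"
```

```text
[0.49065808 0.16529856 0.12882987] 0.011159228813783369
t 22.35 tilt 0.0 F [-5.39  0.73  5.99] tool-torque [ 0.45  -0.65  -0.023] M [0.4255 0.1189 0.0578] q [ 0.23 -0.04  1.81  0.    1.37 -0.39]
```

It is seated and pressing with about 6 N plus its weight. I ease off and open.

>>> {"op": "carry_out", "data": {"steps": [{"xyz":[0,0,0.05],"rot":[0,0,0]},{"xyz":[0,0,0.05],"rot":[0,0,0]}]}}

```text
t: 22.55
tool_pos: [0.4907, 0.1653, 0.1288]
orientation: [-2.992, -0.956, -0.001]
force: [-3.6, 1.9, 3.7]
opening: 0.0109
```

>>> {"op": "carry_out", "data": {"steps": [{"xyz":[0,0,0],"rot":[0,0,0]},{"xyz":[0,0,0],"rot":[0,0,0]},{"xyz":[0,0,0],"rot":[0,0,0]},{"xyz":[0,0,0],"rot":[0,0,0]},{"xyz":[0,0,0],"rot":[0,0,0]},{"xyz":[0,0,0],"rot":[0,0,0]},{"xyz":[0,0,0],"rot":[0,0,0]},{"xyz":[0,0,0],"rot":[0,0,0]},{"xyz":[0,0,0],"rot":[0,0,0]}], "grip": 0.8}}

```text
t: 23.45
tool_pos: [0.4906, 0.1651, 0.1283]
orientation: [-2.993, -0.956, 0.0]
force: [-0.0, 0.4, -0.1]
opening: 0.0737
```

```bash
python3 -c "
from h import *
s=read_state();print(s['tool_pos'],s['opening'])
tilt()
a=cv2.cvtColor(read_camera('wrist'),cv2.COLOR_RGB2BGR);cv2.imwrite('pics/r3.png',a)"
```

```text
[0.49058896 0.16506834 0.1283385 ] 0.0737179542911417
t 23.45 tilt -0.0 F [-0.01  0.44 -0.07] tool-torque [-0.109  0.114  0.005] M [0.4254 0.1187 0.0573] q [ 0.23 -0.04  1.81  0.    1.37 -0.39]
```

View pics/r3.png

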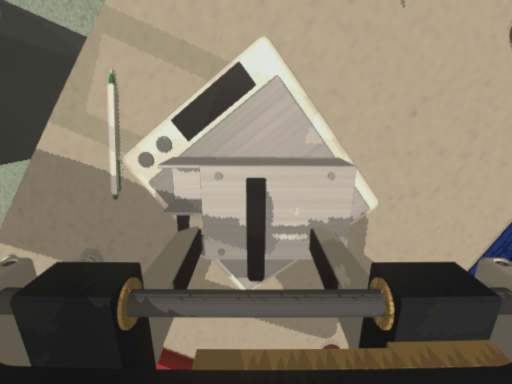

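The scoop is released with zero force. I go straight up to the earlier viewing pose.

>>> {"op": "carry_out", "data": {"steps": [{"xyz":[0,0,1],"rot":[0,0,0]},{"xyz":[0,0,3],"rot":[0,0,0]},{"xyz":[0,0,6],"rot":[0,0,0]},{"xyz":[0,0,10],"rot":[0,0,0]},{"xyz":[0,0,14],"rot":[0,0,0]},{"xyz":[1.5,-1.3,17],"rot":[0,0,4]},{"xyz":[3,-2.6,17.2],"rot":[0,0,8.9]},{"xyz":[3,-2.6,17.2],"rot":[0,0,8.9]},{"xyz":[3,-2.6,17.2],"rot":[0,0,8.9]}]}}

```text
t: 24.4
tool_pos: [0.5204, 0.139, 0.3004]
orientation: [-2.911, -1.181, 0.001]
force: [-0.1, 0.3, 0.2]
opening: 0.074
```

```bash
python3 -c "
from h import *
tilt()
c=calibration('wrist');np.save('cw9.npy',c,allow_pickle=True)
a=cv2.cvtColor(read_camera('wrist'),cv2.COLOR_RGB2BGR);cv2.imwrite('pics/w9.png',a)
cv2.imwrite('pics/w9c.png',cv2.resize(a[50:250,130:380],None,fx=3,fy=3,interpolation=cv2.INTER_CUBIC))
a=cv2.cvtColor(read_camera('scene'),cv2.COLOR_RGB2BGR);cv2.imwrite('pics/s9.png',cv2.resize(a[110:290,160:400],None,fx=3,fy=3,interpolation=cv2.INTER_CUBIC))"
```

```text
t 24.40 tilt -0.0 F [-0.11  0.26  0.21] tool-torque [-0.096  0.09  -0.018] M [0.463  0.0832 0.2294] q [ 0.17 -0.06  1.51  0.    1.69 -0.61]
```

View pics/w9c.png

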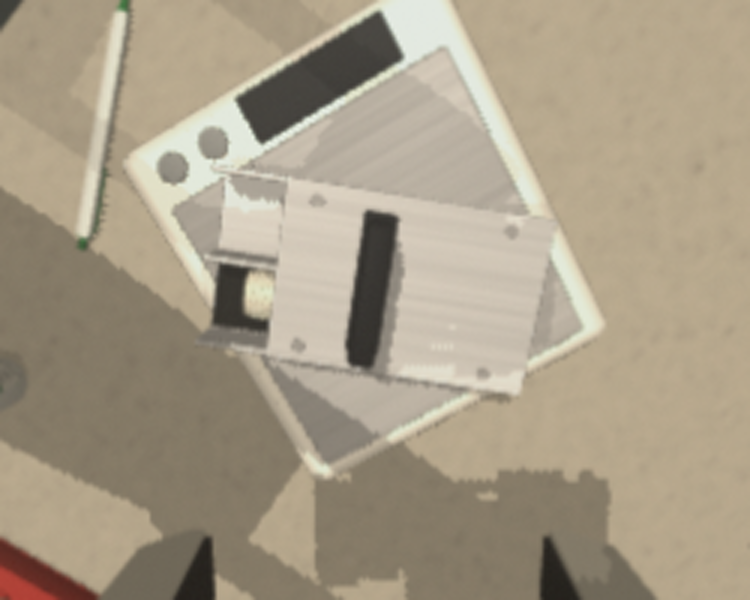

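View pics/w9.png

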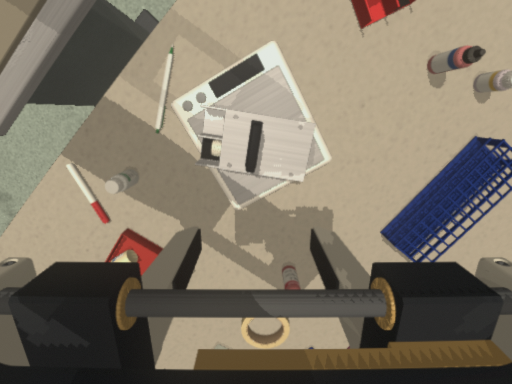

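View pics/s9.png

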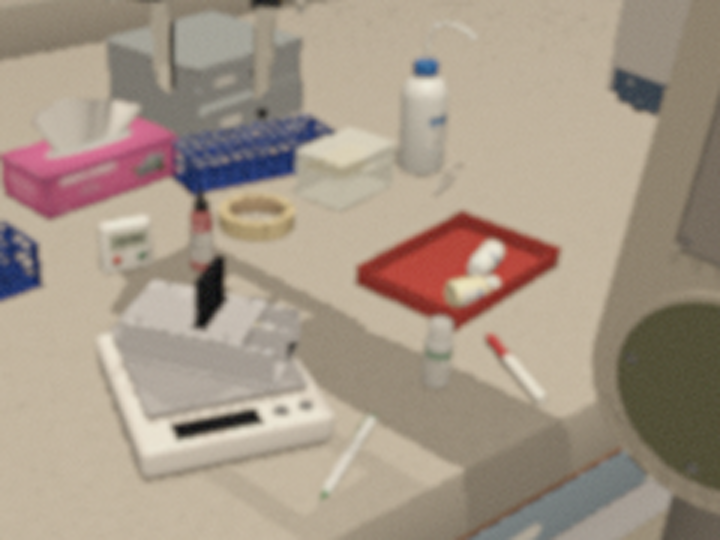

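The scoop stands level at its first spot on the pan, with the same corner pixels as before. The bare lane is empty and the reserve cap is at crop (258,293). Both dosed vials are in the tray, and the dropper and vial_4 are unmoved.

```bash
python3 -c "
from plant import *
print(close_job())"
```

```text
the job is handed in; nothing more can be done
None
```

The job is done and handed in at about 24.5 s of the 69 s allowed.

- **Tipping:** I gripped the scoop by its handle and tipped it about the mouth edge, 5 cm above the worktop over the tray. I went in 2° steps until the bare-lane vials slid at about 26°. Both left within about a second of holding that tilt. The carried weight fell from about 6.5 N to about 4.5 N, as expected for two vials; the force readings scatter by about 0.5 N.
- **Return:** I set the scoop level on the pan at its first pose and let go. I then moved the arm clear.

**Last checks:**
- Both dosed vials lie inside the tray, and the bare lane is empty at the mouth.
- The front rubber-lane vial is visible in its place. The rear one is under the cover, so I can't see it; the weight says it is still there.
- The scoop shows at the same pixels as at the start.
- The dropper and vial_4 stand where they were.

No check failed. The two camera estimates of the tray differed by about 5 mm, which did not matter here.

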